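# Load a mortar prism into the guarded lever press, free the catch and clamp it

### The job

Draw the mortar prism out of the blue sleeve, take it again by its bare end and slide it into the press tunnel, red end first, fully home against the stop. Only then pull the red safety catch fully out towards the mouth side of the press, and after that push the black lever handle down until the lever's foot bears on the prism. Leave the prism clamped there, and leave the other things on the bench where they stand.

Things in the scene. Friction and masses are not known exactly. Their poses are not given: they have to be found in the camera images.
- prism: grey mortar prism 160 x 40 x 41 mm (x, y, z), about 0.32 kg, loose; origin in the centre of its underside, long axis x, z up; the end at -x is painted red over 29 mm, the end at +x is bare grey. It starts lying on the bench in the sleeve, its red end sticking out 72 to 78 mm. In the press the red end points along the press's +x (prism yaw = press yaw + pi)
- prism_red_end (a point): centre of the prism's red end face
- prism_bare_end (a point): centre of the prism's bare end face
- sleeve: blue plastic storage sleeve fixed to the bench, 95 x 60 x 55 mm with small screw flanges at the sides; origin on the bench in the middle of its open mouth; the hollow (50 wide, 50 high, no floor) runs 90 mm from the mouth along +x to a closed back; the mouth looks along -x, so the prism is drawn out along the sleeve's -x
- press: hand press fixed to the bench; origin on the bench under the middle of the tunnel mouth; +x is the way into the tunnel, z up. Grey base plate 12 mm thick, x -100 to +95, y -105 to +60 mm. The lever lies across the tunnel at x = 45 mm. With the prism home, its red end is at x = 75 mm and 85 mm of it stick out of the mouth
- press_stop (a point): centre of the end stop's face where the red end must come to rest, (75, 0, 32.5) mm in the press frame; axes as the press
- catch (a joint): safety catch: a steel bolt along the press's x, whose nose stands over the lever's tail and blocks the lever. 0 = engaged; it grows as the bolt is pulled along the press's -x, to 30 mm at its end; the lever is free from about 20 mm on. About 1.5 N of friction, no spring: it stays where it is left
- catch_knob (a point): centre of the catch's upright red knob, 16 mm across; it can be pinched from above between 8 mm below and 10 mm above this point (it rises above the bolt; top 118 mm above the bench). When engaged it stands at (-12, -85, 108) mm in the press frame and it moves with the bolt
- lever (a joint): main lever, hinged along the press's x at (45, -52, 78) mm in the press frame. 0 = raised, arm 0.75 rad above level; it grows as the handle is pushed down. The foot, 52 mm from the hinge, meets the top of a loaded prism at about 0.75, where the arm is level; with no prism it would go on to 1.0. Stiff hinge (0.5 N m of friction): it stays where it is left; 3 to 6 N at the handle move it
- lever_grip (a point): middle of the lever's black handle, a bar 23 mm thick and about 68 mm long lying along the arm, 140 mm from the hinge: raised it is at (45, 50, 173) mm in the press frame, pressed on the prism at (45, 88, 78) mm; the arm swings in the press's y-z plane, towards +y as it goes down
- drum: solid dark steel drum 49 mm across, 37 high, bystander
- lab_timer: white square timer 62 x 62 x 20 mm, bystander
- green_cap: round green jar cap 62 mm across, 12 high, bystander
- weight: small white calibration weight 30 mm across, 42 high, bystander
- press_mouth (a point): floor of the tunnel mouth, (0, 0, 12) mm in the press frame; the prism lies on the plate at this height. Tunnel 46 mm wide, z 12 to 62 mm, from x = 0 to the end stop at x = 75 mm, under a yellow guard (top at z = 69 mm). Low flared guides (z 12 to 34 mm) stand before the mouth, x -23 to 0, opening to about 62 mm
- balance (a point): middle of the top of the fixed analytical balance that stands between the sleeve and the press, an obstacle to carry round: its base covers world x 0.40 to 0.78 m, y -0.08 to 0.19 m and is 75 mm high; behind x = 0.50 m its glass chamber rises to 302 mm; in front of it the bench is free

How it is judged:
On the way, in this order (a step that is already met when the one before it is completed fails the run):
1. the prism is drawn clear of the sleeve (x of prism_bare_end in the frame of sleeve below -0.003 m), for 0.1 s.
2. the prism lies home in the press, red end against the stop, with the catch still engaged (x of prism_red_end in the frame of press_stop above -0.005 m and distance between prism_red_end and press_stop below 0.009 m and value of joint catch below 0.008 m and value of joint lever below 0.1 rad), for 0.2 s.
3. the catch is pulled out while the lever is still up (value of joint catch above 0.021 m and value of joint lever below 0.15 rad and x of prism_red_end in the frame of press_stop above -0.005 m), for 0.1 s.
At the end, for the whole second after the job is handed in: The prism lies in the press with its red end within 5 mm of the stop, the catch is out (more than 21 mm), and the lever is down on the prism (joint 0.71 to 0.86 rad, foot within about 2 mm of bearing), everything at rest (x of prism_red_end in the frame of press_stop above -0.005 m and distance between prism_red_end and press_stop below 0.009 m and value of joint lever between 0.71 and 0.86 rad and value of joint catch above 0.021 m and linear speed of prism below 0.02 m/s); the robot touches nothing.
It fails at once if a bystander (drum, timer, cap or weight) is moved more than 30 mm (distance of any of drum, lab_timer, green_cap, weight from where it was at the start of the episode above 0.03 m).
It also fails if it takes over 64 s, if anything falls off the work surface, if the arm or the gripper's body presses on something with over 40 N, if the wrist force passes 120 N, or if a joint passes its speed limit or range.

### The arm

A 6-joint arm with a two-finger parallel gripper is mounted at the origin on a cart in front of the work surface, level with it; the furniture and walls round the work are solid. World frame = base frame: x ahead of the robot, y to its left, z up, the work surface at z = 0. Lengths are in m, angles in rad, forces in N, time in s.
With the tool pointing down it reaches from about 0.375 to 0.9 m from the base axis. Payload 3.1 kg.
Tool frame: the origin (TCP) lies on the front face of the gripper's body, between the roots of the fingers; the fingertips stand 70 mm ahead of it and the grasp point (between the pads) lies 51 mm ahead of it; z points along the fingers, y is the line along which they close (so a half turn about z gives the same grasp; the last joint's range is limited). The gripper opens to 87 mm and grips with 3 to 60 N. Pads are 19 mm wide; open, the fingers measure 117 mm over their backs; the gripper's body (75 mm by 190 mm) begins 51 mm behind the grasp point.
Start: joints at [-1.435, 0.527, 1.433, -0, 1.181, -0.178], TCP at [0.194, -0.594, 0.292] pointing down, gripper open.
Joint ranges: [-3.08, 3.08], [-0.75, 2.2], [0.22, 2.44], [-1.43, 4.57], [0, 2.65], [-2.85, 2.85]. Speed limits (rad/s): [2.79, 2.79, 3.14, 3.14, 3.14, 3.14].

### API

Orientations are given as a unit quaternion [x, y, z, w].
In Python, from rig import robot, cams, ticket gives the robot as it stands. The module is installed in compiled form; this text tells all that it offers.
- The arm moves only by the shell command python3 -m crank 'ROWS' [FORCE]. ROWS is JSON, a list of rows, each a list of 7 numbers: the shift along the tool's x, y, z in cm, then the turn, a rotation vector about the tool's x, y, z in rad, then the closure, from 0 (fully open) to 1 (shut). A call has 1 to 5 rows; each row shifts and turns the commanded pose from where the row before left it, along the tool's axes as they then stand; what a row does not reach is not made up. A row lasts 1/8 s, in which the tool goes at most 62.5 mm and 10.7 degrees, less where a joint would pass 70% of its speed; a pose out of reach is approached as far as the arm can. A call is refused whole if a number of a shift passes 6.25 or a number of a turn 0.188, either way. A call with a gripper value outside its range is refused whole. The fingers move at their own pace and stop on an object; FORCE is the grip in N (left out, the last holds). Time passes only in rows, so rows that do not move let the fingers close. It gives the time, the measured TCP pose, the force, the opening and the grip force at its end, in the units of the state.
- robot.get_obs(): the state, without advancing time (a new reading comes with each control period).
- cams.camera(name): name is "side" or "top"; returns the picture (420x560x3 uint8, red, green, blue); there is no depth.
- cams.camera_info(name): a dict with "intrinsics" (3x3 intrinsics, pixels), "pose" (4x4, takes a point from camera to world coordinates). Camera axes: x right, y down, z forward; pixel columns grow to the right and rows downward; lengths in m; the calibration is good to about 2 mm. A picture is of the moment at which its call begins. camera_info takes no time and is no camera call.
- ticket.hand_in(): hands the job in; it is judged then, once.
The state is a dict: "time": time; "q": joint angles; "joint_velocities": joint speeds; "joint_torque": joint torques, N m; "position": TCP position; "tool_rot": TCP orientation; "ft_force": force on the tool from outside, world axes, zero at the start; "moment": the same for the moment, N m; "grip_width": finger opening in m; "grip_force": force on a finger pad.
Only numpy, scipy, OpenCV 4.12 (cv2) and the standard library are available. Lean on these libraries where they do the work, as an engineer would, in place of code of your own. Each camera call takes 0.05 s, during which the arm holds its last target. There are 200 camera calls.

## Working session

There is one attempt and no reset: what is moved stays moved. The work goes in short steps, Python scripts to look and compute and a shell command to move; the robot and the scene stay as the last step left them, time stands still between calls to the robot, and variables do not carry over. Pictures are saved under pics/ and viewed, at most 10 in all, crops included, and the job is handed in when it is done.

```bash
mkdir -p pics; cat > h.py <<'E'
import numpy as np,cv2
from rig import robot,cams,ticket
from scipy.spatial.transform import Rotation as R
def shot(n,f):
    im=cams.camera(n); cv2.imwrite('pics/'+f,im[:,:,::-1]); return im
def ray(n,u,v,z):
    i=cams.camera_info(n);K=np.array(i['intrinsics']);T=np.array(i['pose'])
    d=T[:3,:3]@np.linalg.solve(K,[u,v,1.]);o=T[:3,3]
    return (o+d*(z-o[2])/d[2]).round(4)
def proj(n,p):
    i=cams.camera_info(n);K=np.array(i['intrinsics']);T=np.array(i['pose'])
    q=K@(T[:3,:3].T@(np.array(p)-T[:3,3]));return (q[:2]/q[2]).round(1)
E
python3 - <<'E'
from h import *
shot('top','t0.png');shot('side','s0.png')
for n in('top','side'):print(cams.camera_info(n))
o=robot.get_obs();print(o['position'],o['tool_rot'],R.from_quat(o['tool_rot']).as_matrix().round(3))
E
```

```text
{'intrinsics': array([[469.78442592,   0.        , 272.65271446],
       [  0.        , 469.78442592, 207.95892103],
       [  0.        ,   0.        ,   1.        ]]), 'pose': array([[-0.01298389, -0.99806467,  0.060814  ,  0.43994973],
       [-0.99950977,  0.01468742,  0.02764944,  0.0428266 ],
       [-0.02848913, -0.06042519, -0.99776609,  1.56306637],
       [ 0.        ,  0.        ,  0.        ,  1.        ]])}
{'intrinsics': array([[464.22136017,   0.        , 285.50769473],
       [  0.        , 464.22136017, 209.10159995],
       [  0.        ,   0.        ,   1.        ]]), 'pose': array([[ 9.99815851e-01,  1.91454941e-02,  1.30961881e-03,
         5.32114520e-01],
       [ 1.36836226e-02, -7.59104723e-01,  6.50824691e-01,
        -9.99307281e-01],
       [ 1.34544981e-02, -6.50686921e-01, -7.59226914e-01,
         1.45639254e+00],
       [ 0.00000000e+00,  0.00000000e+00,  0.00000000e+00,
         1.00000000e+00]])}
[ 0.19347425 -0.59374473  0.2913637 ] [ 9.87636618e-01  1.56757634e-01  1.69574074e-05 -9.77336622e-04] [[ 0.951  0.31  -0.   ]
 [ 0.31  -0.951  0.002]
 [ 0.    -0.002 -1.   ]]
```

View pics/t0.png

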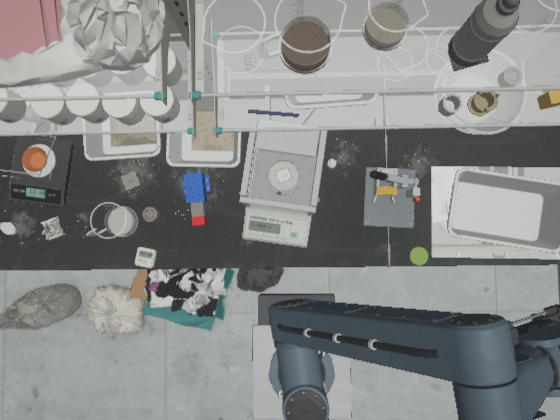

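View pics/s0.png

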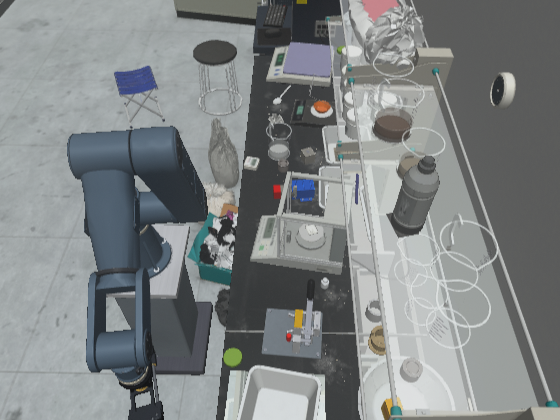

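```bash
python3 - <<'E'
from h import *
t=cv2.imread('pics/t0.png');s=cv2.imread('pics/s0.png')
def c(im,x,y,w,h,k):return cv2.resize(im[y:y+h,x:x+w],None,fx=k,fy=k,interpolation=cv2.INTER_CUBIC)
a=c(t,165,165,66,75,6);b=c(t,355,155,66,75,6)
cv2.imwrite('pics/c1.png',np.hstack([a,b]))
a=c(s,230,150,100,75,5)[:, :400];b=c(s,255,275,80,90,5)
cv2.imwrite('pics/c2.png',np.hstack([c(s,265,165,65,75,6),c(s,258,275,66,75,6)]))
h=cv2.cvtColor(t,cv2.COLOR_BGR2HSV);hs=cv2.cvtColor(s,cv2.COLOR_BGR2HSV)
def blobs(n,h,lo,hi,box,z):
    m=cv2.inRange(h,lo,hi);x,y,w,hh=box
    k=np.zeros_like(m);k[y:y+hh,x:x+w]=m[y:y+hh,x:x+w]
    N,_,st,ce=cv2.connectedComponentsWithStats(k)
    for i in range(1,N):
        if st[i,4]>8:
            L=(_==i).astype(np.uint8);r=cv2.minAreaRect(cv2.findNonZero(L));print(n,lo,st[i],ce[i].round(1),np.round(r[1],1),round(r[2],1),ray(n,*ce[i],z))
R_=((0,150,100),(6,255,255));B=((105,120,60),(130,255,255));Y=((15,120,100),(30,255,255))
for n,hh,bx in(('top',h,(165,165,270,75)),('side',hs,(230,165,100,200))):
    blobs(n,hh,*R_,bx,.041);blobs(n,hh,*B,bx,.055);blobs(n,hh,*Y,bx,.069)
E
```

```text
top (0, 150, 100) [192 216  14  10 113] [198.4 220.8] [ 8.5 13.6] 83.7 [0.4945 0.3276 0.041 ]
top (105, 120, 60) [183 172  28  32 662] [195.4 187. ] [29.6 26.5] 83.3 [0.6036 0.3342 0.055 ]
top (15, 120, 100) [377 187  20   8 140] [386.5 190.2] [ 7. 19.] 90.0 [ 0.5823 -0.2779  0.069 ]
side (0, 150, 100) [273 185   8  13  87] [276.4 190.8] [12.  7.] 90.0 [0.4953 0.313  0.041 ]
side (0, 150, 100) [287 333   4   8  28] [288.4 336.8] [7. 3.] 90.0 [ 0.5515 -0.3321  0.041 ]
side (105, 120, 60) [292 179  23  23 385] [304. 189.] [22. 22.] 90.0 [0.6093 0.3132 0.055 ]
side (15, 120, 100) [294 309   9  19 148] [298.1 317.9] [ 7.7 18.4] 4.8 [ 0.5823 -0.2787  0.069 ]
```

View pics/c1.png

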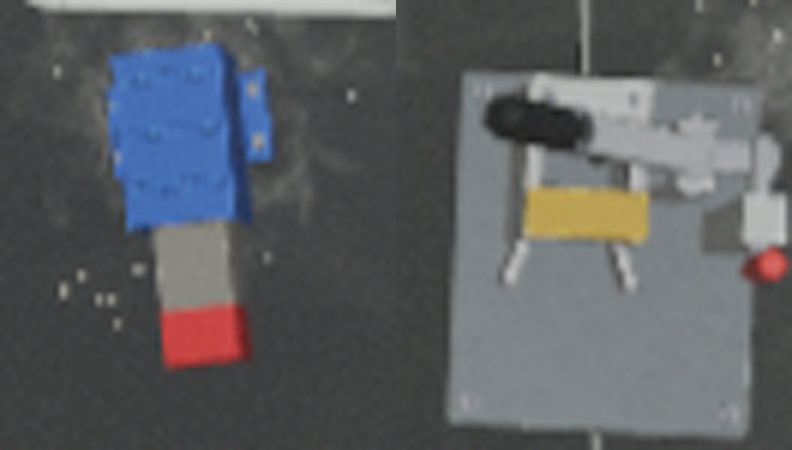

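View pics/c2.png

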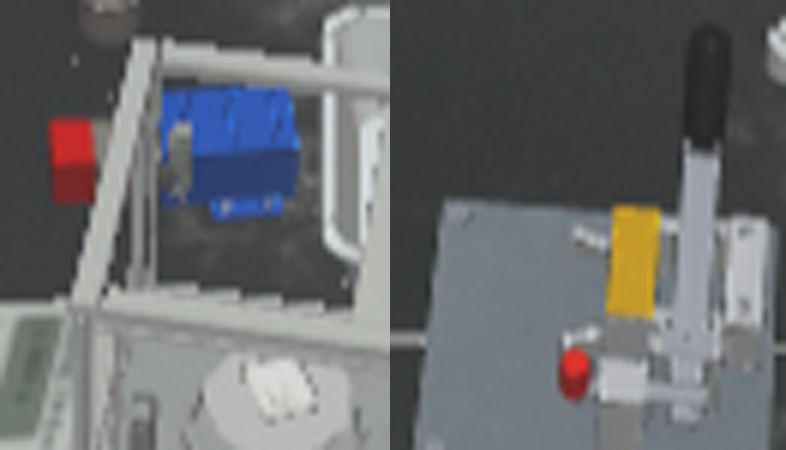

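```bash
python3 - <<'E'
from h import *
def px(x,y,ox,oy):return (x+.5)/6-.5+ox,(y+.5)/6-.5+oy
P=[ray('top',*px(x-396,y,355,155),.012)[:2] for x,y in((463,72),(760,88),(745,437),(448,422))]
M=np.array([[95,60],[95,-105],[-100,-105],[-100,60]])/1000
def fit(M,P):
    M=np.array(M);P=np.array(P);mc=M-M.mean(0);pc=P-P.mean(0)
    a=np.arctan2((mc[:,0]*pc[:,1]-mc[:,1]*pc[:,0]).sum(),(mc*pc).sum())
    Rm=np.array([[np.cos(a),-np.sin(a)],[np.sin(a),np.cos(a)]]);t=P.mean(0)-Rm@M.mean(0)
    return a,t,Rm,(P-(M@Rm.T+t)).round(4)
a,t,Rm,res=fit(M,P);print('press',a,t,res)
for nm,p in(('knobtop',(-12,-85,118)),('guardL',(0,23,69)),('grip',(45,50,173))):
    w=np.r_[Rm@np.array(p[:2])/1000+t,p[2]/1000];print(nm,w,proj('top',w),proj('side',w))
e=[ray('top',*px(x,y,165,165),.041)[:2] for x,y in((155,229),(161,308),(167,367))];print('prism left edge',e)
er=ray('top',*px(250,358,165,165),.0);print('right bottom',er)
print('sleeve',[ray('top',*px(x,y,165,165),.055)[:2] for x,y in((127,229),(235,220),(110,55),(218,43))])
print('side red top',[ray('side',*px(x,y,265,165),.041) for x,y in((50,121),(92,118),(54,168),(95,167))])
E
```

```text
press -0.0693827706030283 [ 0.56922885 -0.27602745] [[-0.0011 -0.0012]
 [-0.0013  0.0013]
 [ 0.0017  0.0018]
 [ 0.0007 -0.0019]]
knobtop [ 0.55136491 -0.35999102  0.118     ] [417.2 198.2] [288.7 334.2]
guardL [ 0.57082337 -0.25308279  0.069     ] [378.8 193.9] [294.6 310.8]
grip [ 0.61758693 -0.22926747  0.173     ] [377.2 175.1] [310.3 288.4]
prism left edge [array([0.5537, 0.3534]), array([0.5106, 0.3502]), array([0.4785, 0.3471])]
right bottom [0.484  0.3088 0.    ]
sleeve [array([0.5529, 0.3657]), array([0.5569, 0.3072]), array([0.6475, 0.3748]), array([0.6531, 0.3161])]
side red top [array([0.4798, 0.3474, 0.041 ]), array([0.5091, 0.3511, 0.041 ]), array([0.484 , 0.3028, 0.041 ]), array([0.5122, 0.3045, 0.041 ])]
```

```bash
cat >> h.py <<'E'
def plan(way,yaw=None):
    """way: TCP waypoints; prints shift per row in tool axes (cm), no turning; then the turn"""
    o=robot.get_obs();p=np.array(o['position']);M=R.from_quat(o['tool_rot']).as_matrix()
    print('t',o['time'],'p',p.round(4),'yaw',np.arctan2(M[1,0],M[0,0]).round(4),'zax',M[:,2].round(4),'q6',round(o['q'][5],3),'F',np.round(o['ft_force'],1),'w',o['grip_width'])
    if yaw is not None:
        y0=np.arctan2(M[1,0],M[0,0]);d=(yaw-y0+np.pi)%(2*np.pi)-np.pi;print('turn z',-d,'rows',int(np.ceil(abs(d)/.185)))
        M=R.from_rotvec([0,0,d]).as_matrix()@M
    for w in way:
        d=M.T@(np.array(w)-p)*100;n=int(np.ceil(np.abs(d).max()/6));n=max(n,int(np.ceil(np.linalg.norm(d)/6.2)))
        print(w,'total',d.round(2),'rows',n,(d/n).round(2));p=np.array(w)
E
python3 -c "
from h import *
plan([(.45,-.25,.42),(.45,.15,.42),(.513,.3295,.2),(.513,.3295,.076)],.09)"
```

```text
t 0.1 p [ 0.1935 -0.5937  0.2914] yaw 0.3148 zax [-3.0e-04  1.9e-03 -1.0e+00] q6 -0.179 F [-0.  -0.2 -0.3] w 0.08717589603238533
turn z 0.2248135011920711 rows 2
(0.45, -0.25, 0.42) total [ 28.64 -31.95 -12.79] rows 8 [ 3.58 -3.99 -1.6 ]
(0.45, 0.15, 0.42) total [  3.6  -39.84   0.08] rows 7 [ 0.51 -5.69  0.01]
(0.513, 0.3295, 0.2) total [  7.88 -17.27  22.04] rows 5 [ 1.58 -3.45  4.41]
(0.513, 0.3295, 0.076) total [-0.    0.02 12.4 ] rows 3 [-0.    0.01  4.13]
```

```bash
c="python3 -m crank"
$c '[[0,0,-2,0,0,0.112,0],[0,0,-2,0,0,0.112,0],[3.58,-4,-1.1,0,0,0,0],[3.58,-4,-1.1,0,0,0,0],[3.58,-4,-1.1,0,0,0,0]]'
$c '[[3.58,-4,-1.1,0,0,0,0],[3.58,-4,-1.1,0,0,0,0],[3.58,-4,-1.1,0,0,0,0],[3.58,-4,-1.1,0,0,0,0],[3.58,-4,-1.1,0,0,0,0]]'
$c '[[0.51,-5.7,0,0,0,0,0],[0.51,-5.7,0,0,0,0,0],[0.51,-5.7,0,0,0,0,0],[0.51,-5.7,0,0,0,0,0],[0.51,-5.7,0,0,0,0,0]]'
$c '[[0.51,-5.7,0,0,0,0,0],[0.51,-5.7,0,0,0,0,0],[0,0,0,0,0,0,0]]'
python3 -c "
from h import *
plan([(.513,.3295,.2),(.513,.3295,.076)],.09)"
```

```text
time: 0.72
position: [0.2902, -0.4635, 0.3651]
tool_rot: [0.999, 0.045, -0.0, -0.001]
ft_force: [0.4, -0.2, 0.4]
grip_width: 0.0871
grip_force: 0.0
time: 1.35
position: [0.4504, -0.2479, 0.4203]
tool_rot: [0.999, 0.045, -0.0, -0.0]
ft_force: [0.3, 0.4, -0.1]
grip_width: 0.0867
grip_force: 0.0
time: 1.98
position: [0.4488, 0.0384, 0.42]
tool_rot: [0.999, 0.045, -0.0, -0.0]
ft_force: [0.6, -0.2, -0.2]
grip_width: 0.0869
grip_force: 0.0
time: 2.35
position: [0.4481, 0.1544, 0.4199]
tool_rot: [0.999, 0.049, -0.001, -0.0]
ft_force: [0.5, -1.3, 0.2]
grip_width: 0.0871
grip_force: 0.0
t 2.35 p [0.4481 0.1544 0.4199] yaw 0.0976 zax [-1.1e-03  8.0e-04 -1.0e+00] q6 1.568 F [ 0.5 -1.3  0.2] w 0.08712540937986762
turn z 0.007613131138290097 rows 1
(0.513, 0.3295, 0.2) total [  8.06 -16.83  21.99] rows 5 [ 1.61 -3.37  4.4 ]
(0.513, 0.3295, 0.076) total [1.00e-02 1.00e-02 1.24e+01] rows 3 [0.   0.   4.13]
```

```bash
c="python3 -m crank"
$c '[[1.61,-3.37,4.4,0,0,0,0],[1.61,-3.37,4.4,0,0,0,0],[1.61,-3.37,4.4,0,0,0,0],[1.61,-3.37,4.4,0,0,0,0],[1.61,-3.37,4.4,0,0,0,0]]'
$c '[[0,0,4,0,0,0,0],[0,0,0,0,0,0,0]]'
python3 -c "
from h import *
plan([(.513,.3295,.076)],.09)
t=shot('top','t1.png');s=shot('side','s1.png')
def c(im,x,y,w,h,k):return cv2.resize(im[y:y+h,x:x+w,::-1],None,fx=k,fy=k,interpolation=cv2.INTER_CUBIC)
cv2.imwrite('pics/c3.png',np.hstack([c(t,155,160,80,100,5),c(s,240,140,80,100,5)]))"
```

```text
time: 2.98
position: [0.5149, 0.3258, 0.1985]
tool_rot: [0.999, 0.045, -0.0, 0.0]
ft_force: [1.1, -0.7, 0.2]
grip_width: 0.0872
grip_force: 0.0
time: 3.22
position: [0.5121, 0.3243, 0.1566]
tool_rot: [0.999, 0.045, -0.004, 0.002]
ft_force: [-0.1, -0.2, 0.2]
grip_width: 0.0869
grip_force: 0.0
t 3.225 p [0.5121 0.3243 0.1566] yaw 0.0903 zax [-0.0085 -0.0039 -1.    ] q6 1.861 F [-0.1 -0.2  0.2] w 0.08692446950828346
turn z 0.0002927126953315984 rows 1
(0.513, 0.3295, 0.076) total [ 0.21 -0.54  8.06] rows 2 [ 0.11 -0.27  4.03]
```

View pics/c3.png

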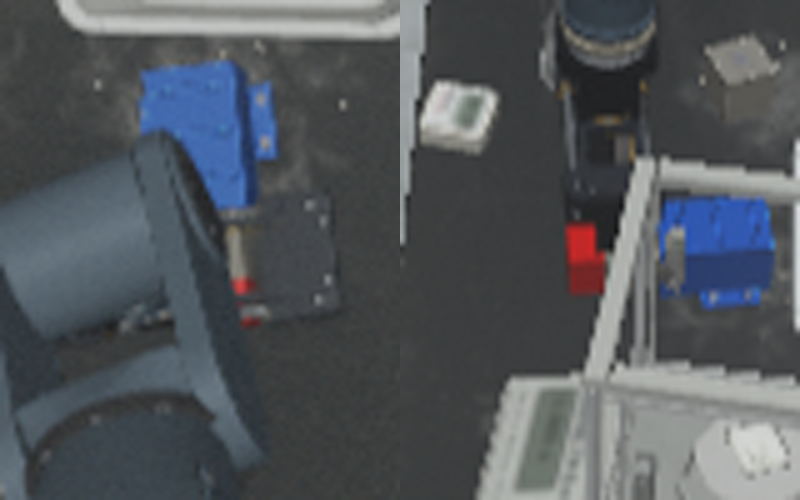

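The gripper straddles the prism behind its red end; its body runs across (world y), as assumed. Descend, grip and draw it out.

```bash
c="python3 -m crank"
$c '[[0.1,-0.27,4,0,0,0,0],[0.1,-0.27,4,0,0,0,0],[0,0,0,0,0,0,0.5],[0,0,0,0,0,0,0.8],[0,0,0,0,0,0,0.8]]' 40
$c '[[0,0,0,0,0,0,0.8],[0,0,0,0,0,0,0.8]]'
python3 -c "
from h import *
plan([(.403,.3196,.076)],.09)"
```

```text
time: 3.95
position: [0.517, 0.332, 0.0829]
tool_rot: [0.999, 0.045, 0.002, -0.001]
ft_force: [0.4, -0.6, -0.3]
grip_width: 0.065
grip_force: 0.0
time: 4.2
position: [0.5158, 0.3318, 0.0811]
tool_rot: [0.999, 0.045, 0.001, -0.0]
ft_force: [-0.4, -0.3, -0.8]
grip_width: 0.045
grip_force: 0.0
t 4.2 p [0.5158 0.3318 0.0811] yaw 0.0909 zax [ 1.2e-03  5.0e-04 -1.0e+00] q6 1.87 F [-0.4 -0.3 -0.8] w 0.04500328323080373
turn z 0.0008656911246829324 rows 1
(0.403, 0.3196, 0.076) total [-11.34   0.2    0.49] rows 2 [-5.67  0.1   0.25]
```

```bash
c="python3 -m crank"
$c '[[0,0,0,0,0,0,0.9],[0,0,0,0,0,0,0.9],[0,0,0,0,0,0,0.9]]'
$c '[[-1,0,0,0,0,0,0.9],[-2,0,0,0,0,0,0.9],[-2,0,0,0,0,0,0.9],[-2,0,0,0,0,0,0.9],[-2,0,0,0,0,0,0.9]]'
$c '[[-2,0,0,0,0,0,0.9],[-1,0,0,0,0,0,0.9],[0,0,0,0,0,0,0.9]]'
python3 -c "
from h import *
plan([(.403,.3196,.076)],.09)"
```

```text
time: 4.58
position: [0.5157, 0.3317, 0.0808]
tool_rot: [0.999, 0.046, 0.0, 0.0]
ft_force: [-1.0, -1.1, 5.4]
grip_width: 0.0402
grip_force: 40.0
time: 5.2
position: [0.4269, 0.3242, 0.0808]
tool_rot: [0.999, 0.045, 0.002, -0.001]
ft_force: [3.0, -0.4, 0.6]
grip_width: 0.0402
grip_force: 40.0
time: 5.58
position: [0.3954, 0.3211, 0.0807]
tool_rot: [0.999, 0.046, 0.0, -0.0]
ft_force: [-0.3, 1.8, 7.4]
grip_width: 0.0401
grip_force: 40.0
t 5.575 p [0.3954 0.3211 0.0807] yaw 0.0911 zax [-0.e+00  5.e-04 -1.e+00] q6 1.941 F [-0.3  1.8  7.4] w 0.04012643698059279
turn z 0.00108881970408925 rows 1
(0.403, 0.3196, 0.076) total [0.74 0.22 0.47] rows 1 [0.74 0.22 0.47]
```

```bash
c="python3 -m crank"
$c '[[0,0,0,0,0,0,0.3],[0,0,0,0,0,0,0],[0,0,0,0,0,0,0],[0,0,0,0,0,0,0]]' 60
$c '[[3,0,0.1,0,0,0,0],[3.5,0,0.1,0,0,0,0],[3.8,0,0.1,0,0,0,0],[0,0,0,0,0,0,0],[0,0,0,0,0,0,0]]'
python3 -c "
from h import *
plan([(.498,.3304,.078)],.09)
t=shot('top','t2.png');s=shot('side','s2.png')
def c(im,x,y,w,h,k):return cv2.resize(im[y:y+h,x:x+w,::-1],None,fx=k,fy=k,interpolation=cv2.INTER_CUBIC)
cv2.imwrite('pics/c4.png',np.hstack([c(t,155,170,80,100,5),c(s,230,140,80,100,5)]))"
```

```text
time: 6.08
position: [0.3958, 0.3206, 0.08]
tool_rot: [0.999, 0.045, -0.0, 0.0]
ft_force: [-0.2, -0.0, -1.0]
grip_width: 0.0722
grip_force: 0.0
time: 6.7
position: [0.4973, 0.3296, 0.0768]
tool_rot: [0.999, 0.045, -0.001, 0.0]
ft_force: [-0.4, -0.2, 0.2]
grip_width: 0.087
grip_force: 0.0
t 6.7 p [0.4973 0.3296 0.0768] yaw 0.0905 zax [-0.0026 -0.001  -1.    ] q6 1.878 F [-0.4 -0.2  0.2] w 0.08697407328618202
turn z 0.0004770843720613982 rows 1
(0.498, 0.3304, 0.078) total [ 0.07 -0.07 -0.12] rows 1 [ 0.07 -0.07 -0.12]
```

View pics/c4.png

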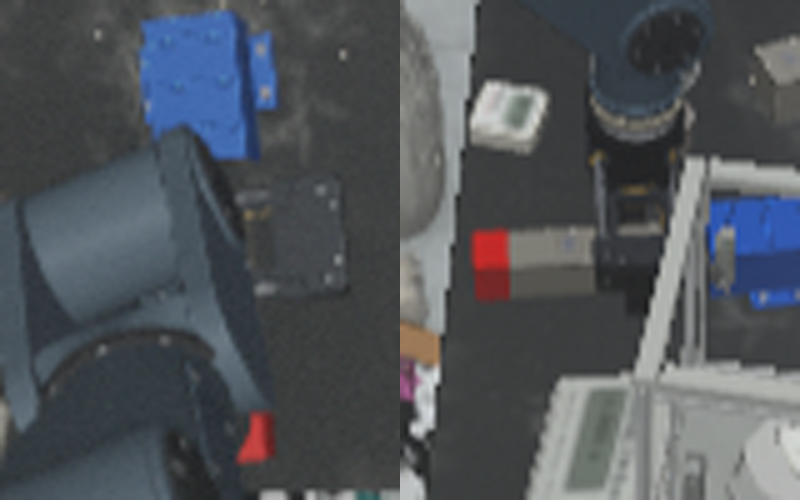

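```bash
c="python3 -m crank"
$c '[[0,0,0,0,0,0,0.5],[0,0,0,0,0,0,0.9],[0,0,0,0,0,0,0.9],[0,0,0,0,0,0,0.9],[0,0,0,0,0,0,0.9]]'
$c '[[0,0,0,0,0,0,0.9],[0,0,0,0,0,0,0.9]]'
$c '[[0,0,-1,0,0,0,0.9],[0,0,-3,0,0,0,0.9],[0,0,-5,0,0,0,0.9],[0,0,-5,0,0,0,0.9],[0,0,-5,0,0,0,0.9]]'
$c '[[0,0,-5,0,0,0,0.9],[0,0,-5,0,0,0,0.9],[0,0,-4,0,0,0,0.9],[0,0,-1.5,0,0,0,0.9],[0,0,0,0,0,0,0.9]]'
python3 -c "
from h import *
def px(x,y,ox,oy):return (x+.5)/5-.5+ox,(y+.5)/5-.5+oy
print([ray('side',*px(x-400,y,230,140),.041) for x,y in((472,233),(475,268))])
plan([(.45,0,.42),(.40,-.265,.30)])"
```

```text
time: 7.42
position: [0.4986, 0.3301, 0.0773]
tool_rot: [0.999, 0.045, 0.0, -0.0]
ft_force: [0.0, 0.1, 0.4]
grip_width: 0.0451
grip_force: 0.0
time: 7.68
position: [0.4986, 0.3302, 0.0773]
tool_rot: [0.999, 0.045, 0.0, -0.0]
ft_force: [-0.3, 0.7, 0.3]
grip_width: 0.0399
grip_force: 60.0
time: 8.3
position: [0.4979, 0.3297, 0.2687]
tool_rot: [0.999, 0.045, -0.0, 0.0]
ft_force: [0.6, 0.2, -4.0]
grip_width: 0.0404
grip_force: 60.0
time: 8.93
position: [0.4983, 0.3299, 0.4222]
tool_rot: [0.999, 0.045, 0.0, -0.0]
ft_force: [-0.0, 0.8, -4.4]
grip_width: 0.0402
grip_force: 60.0
[array([0.3591, 0.3359, 0.041 ]), array([0.3644, 0.2962, 0.041 ])]
t 8.925 p [0.4983 0.3299 0.4222] yaw 0.0908 zax [ 3.e-04  0.e+00 -1.e+00] q6 1.878 F [-0.   0.8 -4.4] w 0.04015312484176773
(0.45, 0, 0.42) total [-7.8  32.42  0.22] rows 6 [-1.3   5.4   0.04]
(0.4, -0.265, 0.3) total [-7.39 25.94 12.  ] rows 5 [-1.48  5.19  2.4 ]
```

```bash
c="python3 -m crank"
$c '[[-0.6,2.5,0,0,0,0,0.9],[-1.2,5,0,0,0,0,0.9],[-1.2,5,0,0,0,0,0.9],[-1.2,5,0,0,0,0,0.9],[-1.2,5,0,0,0,0,0.9]]'
$c '[[-1.2,5,0,0,0,0,0.9],[-1,4,0,0,0,0,0.9],[-0.2,1,0,0,0,0,0.9]]'
$c '[[0,0,0,0,0,-0.1,0.9],[0,0,0,0,0,-0.18,0.9],[0,0,0,0,0,-0.18,0.9],[0,0,0,0,0,-0.18,0.9],[0,0,0,0,0,-0.18,0.9]]'
$c '[[0,0,0,0,0,-0.18,0.9],[0,0,0,0,0,-0.18,0.9],[0,0,0,0,0,-0.18,0.9],[0,0,0,0,0,-0.18,0.9],[0,0,0,0,0,-0.18,0.9]]'
$c '[[0,0,0,0,0,-0.18,0.9],[0,0,0,0,0,-0.18,0.9],[0,0,0,0,0,-0.18,0.9],[0,0,0,0,0,-0.18,0.9],[0,0,0,0,0,-0.18,0.9]]'
$c '[[0,0,0,0,0,-0.18,0.9],[0,0,0,0,0,-0.18,0.9],[0,0,0,0,0,0,0.9]]'
python3 -c "
from h import *
plan([(.395,-.264,.40),(.395,-.264,.18)],np.pi-.069)"
```

```text
time: 9.55
position: [0.4637, 0.0997, 0.4195]
tool_rot: [0.999, 0.046, -0.003, -0.0]
ft_force: [0.9, -0.2, -4.1]
grip_width: 0.0402
grip_force: 60.0
time: 9.93
position: [0.449, -0.0023, 0.4199]
tool_rot: [0.999, 0.044, -0.003, -0.001]
ft_force: [-0.3, 1.0, -4.7]
grip_width: 0.0401
grip_force: 60.0
time: 10.55
position: [0.4496, 0.0005, 0.4203]
tool_rot: [0.897, 0.443, -0.001, -0.002]
ft_force: [0.8, -0.3, -3.7]
grip_width: 0.0398
grip_force: 60.0
time: 11.18
position: [0.4494, 0.0006, 0.4202]
tool_rot: [0.615, 0.789, -0.001, -0.003]
ft_force: [-0.3, -0.7, -4.2]
grip_width: 0.0399
grip_force: 60.0
time: 11.8
position: [0.4492, 0.0005, 0.4201]
tool_rot: [0.21, 0.978, 0.001, -0.003]
ft_force: [0.6, 0.3, -3.9]
grip_width: 0.0403
grip_force: 60.0
time: 12.18
position: [0.4494, 0.0003, 0.4204]
tool_rot: [0.036, 0.999, 0.001, -0.003]
ft_force: [0.9, 0.9, -4.0]
grip_width: 0.0401
grip_force: 60.0
t 12.175 p [4.494e-01 3.000e-04 4.204e-01] yaw 3.0695 zax [-0.005   0.0017 -1.    ] q6 -1.748 F [ 0.9  0.9 -4. ] w 0.040119175966734304
turn z -0.0030751924732355107 rows 1
(0.395, -0.264, 0.4) total [  3.59 -26.74   2.03] rows 5 [ 0.72 -5.35  0.41]
(0.395, -0.264, 0.18) total [-0.11 -0.03 22.  ] rows 4 [-0.03 -0.01  5.5 ]
```

```bash
c="python3 -m crank"
$c '[[0.3,-2,0.1,0,0,0,0.9],[0.7,-5,0.4,0,0,0,0.9],[0.7,-5,0.4,0,0,0,0.9],[0.7,-5,0.4,0,0,0,0.9],[0.7,-5,0.4,0,0,0,0.9]]'
$c '[[0.4,-3.5,2,0,0,0,0.9],[0.1,-1.2,5,0,0,0,0.9],[0,0,5,0,0,0,0.9],[0,0,5,0,0,0,0.9],[0,0,5,0,0,0,0.9]]'
$c '[[0,0,3.5,0,0,0,0.9],[0,0,0,0,0,0,0.9],[0,0,0,0,0,0,0.9]]'
python3 -c "
from h import *
plan([(.3976,-.264,.091)],np.pi-.069)
t=shot('top','t3.png');s=shot('side','s3.png')
def c(im,x,y,w,h,k):return cv2.resize(im[y:y+h,x:x+w,::-1],None,fx=k,fy=k,interpolation=cv2.INTER_CUBIC)
cv2.imwrite('pics/c5.png',np.hstack([c(t,350,160,80,100,5),c(s,230,265,80,100,5)]))"
```

```text
time: 12.8
position: [0.4031, -0.2187, 0.4042]
tool_rot: [0.037, 0.999, 0.001, -0.001]
ft_force: [1.5, -0.0, -5.6]
grip_width: 0.0403
grip_force: 60.0
time: 13.42
position: [0.3955, -0.264, 0.1833]
tool_rot: [0.037, 0.999, 0.0, -0.0]
ft_force: [0.4, -0.4, -4.3]
grip_width: 0.0403
grip_force: 60.0
time: 13.8
position: [0.3962, -0.2647, 0.1508]
tool_rot: [0.036, 0.999, -0.0, 0.0]
ft_force: [0.3, -0.4, -2.8]
grip_width: 0.04
grip_force: 60.0
t 13.8 p [ 0.3962 -0.2647  0.1508] yaw 3.0698 zax [ 8.e-04 -8.e-04 -1.e+00] q6 -2.323 F [ 0.3 -0.4 -2.8] w 0.03998243338617135
turn z -0.002747934272956609 rows 1
(0.3976, -0.264, 0.091) total [-0.13  0.09  5.98] rows 1 [-0.13  0.09  5.98]
```

View pics/c5.png

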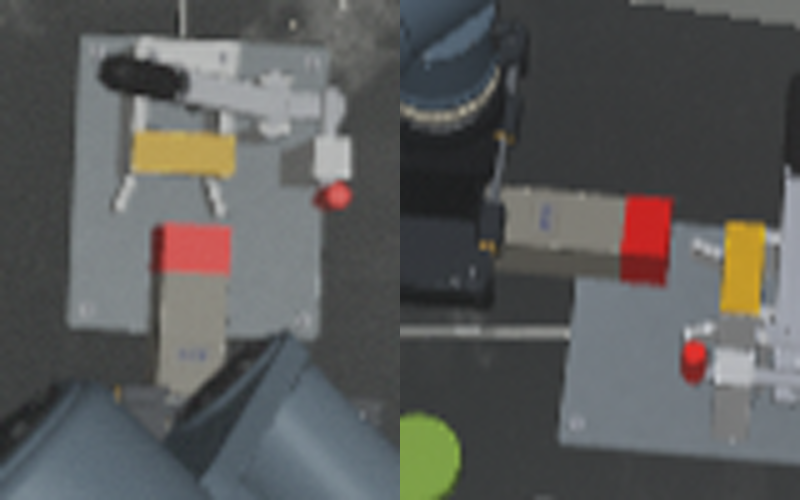

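```bash
python3 - <<'E'
from h import *
def px(x,y,ox,oy):return (x+.5)/5-.5+ox,(y+.5)/5-.5+oy
a=-.0694;Rm=np.array([[np.cos(a),-np.sin(a)],[np.sin(a),np.cos(a)]]);t=np.array([.5692,-.2760])
pf=lambda w:(Rm.T@(np.array(w[:2])-t)*1000).round(1)
for nm,x,y,z in(('redR',230,226,.1145),('redLtop',162,226,.1145),('redLbot',152,228,.0735),('bareR',224,375,.1145),('guardL',132,175,.069),('guardR',235,177,.069),('flareL',118,210,.034),('flareR',222,213,.034),('handle',102,72,.19)):
    print(nm,pf(ray('top',*px(x,y,350,160),z)))
for nm,x,y,z in(('far top',672,199,.1145),('near top',667,256,.1145),('near bot',664,285,.0735)):
    w=ray('side',*px(x-400,y,230,265),z);print(nm,w,pf(w))
o=robot.get_obs();print('tcp',pf(o['position']))
E
```

```text
redR [-35.4 -21.1]
redLtop [-37.7  20.3]
redLbot [-36.1  18.3]
bareR [-126.8  -21.1]
guardL [-2.8 31.6]
guardR [ -0.5 -33.3]
flareL [-22.6  33.1]
flareR [-20.8 -33.9]
handle [44.7 74.1]
far top [ 0.5351 -0.2554  0.1145] [-35.4  18.2]
near top [ 0.5326 -0.2961  0.1145] [-35.1 -22.6]
near bot [ 0.531  -0.2954  0.0735] [-36.8 -22. ]
tcp [-173.1   -1.2]
```

```bash
c="python3 -m crank"
$c '[[0,0,3,0,0,0,0.9],[0,0,2,0,0,0,0.9],[0,0,0.8,0,0,0,0.9],[0,0,0,0,0,0,0.9]]'
$c '[[-1.5,0,0,0,0,0,0.9],[-1.5,0,0,0,0,0,0.9],[-1,0,0,0,0,0,0.9],[-1,0,0,0,0,0,0.9],[-1,0,0,0,0,0,0.9]]'
$c '[[-1,0,0,0,0,0,0.9],[-1,0,0,0,0,0,0.9],[0,0,0,0,0,0,0.9]]'
python3 -c "
from h import *
plan([(.5073,-.2727,.0913)],np.pi-.069)
t=np.array([.5692,-.2760]);a=-.0694;p=robot.get_obs()['position'][:2]-t;print(p@[np.cos(a),np.sin(a)],p@[-np.sin(a),np.cos(a)])"
```

```text
time: 14.4
position: [0.396, -0.2648, 0.0929]
tool_rot: [0.035, 0.999, -0.0, 0.0]
ft_force: [0.6, -0.4, -3.6]
grip_width: 0.0399
grip_force: 60.0
time: 15.02
position: [0.456, -0.2685, 0.0922]
tool_rot: [0.035, 0.999, 0.0, -0.0]
ft_force: [0.4, -0.6, -3.8]
grip_width: 0.0402
grip_force: 60.0
time: 15.4
position: [0.4763, -0.2704, 0.0923]
tool_rot: [0.035, 0.999, -0.0, 0.001]
ft_force: [-0.5, -0.4, -3.9]
grip_width: 0.0397
grip_force: 60.0
t 15.4 p [ 0.4763 -0.2704  0.0923] yaw 3.0713 zax [ 1.e-03 -9.e-04 -1.e+00] q6 -2.221 F [-0.5 -0.4 -3.9] w 0.03974885396581223
turn z -0.0012434647840140478 rows 1
(0.5073, -0.2727, 0.0913) total [-3.11 -0.02  0.1 ] rows 1 [-3.11 -0.02  0.1 ]
-0.09304383932445996 -0.0008450395924308811
```

```bash
c="python3 -m crank"
$c '[[-0.8,0,0.1,0,0,0,0.9],[-0.8,0,0.1,0,0,0,0.9],[-0.5,0,0,0,0,0,0.9],[-0.4,0,0,0,0,0,0.9],[0,0,0,0,0,0,0.9]]'
$c '[[-0.25,0,0,0,0,0,0.9],[-0.15,0,0,0,0,0,0.9],[0,0,0,0,0,0,0.9]]'
$c '[[-0.15,0,0,0,0,0,0.9],[0,0,0,0,0,0,0.9]]'
$c '[[-0.15,0,0,0,0,0,0.9],[0,0,0,0,0,0,0.9]]'
```

```text
time: 16.02
position: [0.5006, -0.2719, 0.0903]
tool_rot: [0.035, 0.999, -0.0, 0.0]
ft_force: [0.8, 0.4, -4.5]
grip_width: 0.0401
grip_force: 60.0
time: 16.4
position: [0.5044, -0.2721, 0.0903]
tool_rot: [0.035, 0.999, -0.0, 0.0]
ft_force: [-0.1, -0.4, -3.8]
grip_width: 0.0399
grip_force: 60.0
time: 16.65
position: [0.5059, -0.2723, 0.0903]
tool_rot: [0.035, 0.999, -0.0, 0.0]
ft_force: [-0.0, 0.6, -3.9]
grip_width: 0.0402
grip_force: 60.0
time: 16.9
position: [0.5074, -0.2723, 0.0903]
tool_rot: [0.035, 0.999, -0.0, 0.0]
ft_force: [-0.9, -0.7, -3.8]
grip_width: 0.0401
grip_force: 60.0
```

```bash
c="python3 -m crank"
$c '[[-0.15,0,0,0,0,0,0.9],[0,0,0,0,0,0,0.9]]'
$c '[[-0.1,0,0,0,0,0,0.9],[0,0,0,0,0,0,0.9]]'
```

```text
time: 17.15
position: [0.5077, -0.2721, 0.09]
tool_rot: [0.035, 0.999, 0.001, -0.001]
ft_force: [-4.9, -1.5, -2.7]
grip_width: 0.0399
grip_force: 60.0
time: 17.4
position: [0.5078, -0.2721, 0.0899]
tool_rot: [0.035, 0.999, 0.001, -0.002]
ft_force: [-7.3, -1.9, -2.3]
grip_width: 0.0399
grip_force: 60.0
```

```bash
c="python3 -m crank"
$c '[[0,0,0.1,0,0,0,0.9],[0,0,0,0,0,0,0.4],[0,0,0,0,0,0,0.3],[0,0,0,0,0,0,0.3],[0,0,0,0,0,0,0.3]]'
$c '[[0,0,-2,0,0,0,0.3],[0,0,-5,0,0,0,0.4],[0,0,-5,0,0,0,0.4],[0,0,-4,0,0,0,0.4],[0,0,0,0,0,0,0.4]]'
python3 -c "
from h import *
plan([(.5504,-.360,.25),(.5504,-.360,.166)],np.pi-.069)
t=shot('top','t4.png');s=shot('side','s4.png')
def c(im,x,y,w,h,k):return cv2.resize(im[y:y+h,x:x+w,::-1],None,fx=k,fy=k,interpolation=cv2.INTER_CUBIC)
cv2.imwrite('pics/c6.png',np.hstack([c(t,350,160,80,100,5),c(s,240,265,80,100,5)]))"
```

```text
time: 18.02
position: [0.5103, -0.2726, 0.0895]
tool_rot: [0.035, 0.999, -0.0, 0.001]
ft_force: [0.3, 0.2, 1.1]
grip_width: 0.0605
grip_force: 0.0
time: 18.65
position: [0.5115, -0.2736, 0.253]
tool_rot: [0.035, 0.999, -0.003, 0.004]
ft_force: [-0.0, 0.9, -0.7]
grip_width: 0.0525
grip_force: 0.0
t 18.65 p [ 0.5115 -0.2736  0.253 ] yaw 3.0711 zax [ 0.0069 -0.0054 -1.    ] q6 -2.184 F [-0.   0.9 -0.7] w 0.052450580458540626
turn z -0.0014867653317320872 rows 1
(0.5504, -0.36, 0.25) total [-4.47 -8.35  0.37] rows 2 [-2.24 -4.17  0.19]
(0.5504, -0.36, 0.166) total [0.06 0.04 8.4 ] rows 2 [0.03 0.02 4.2 ]
```

View pics/c6.png

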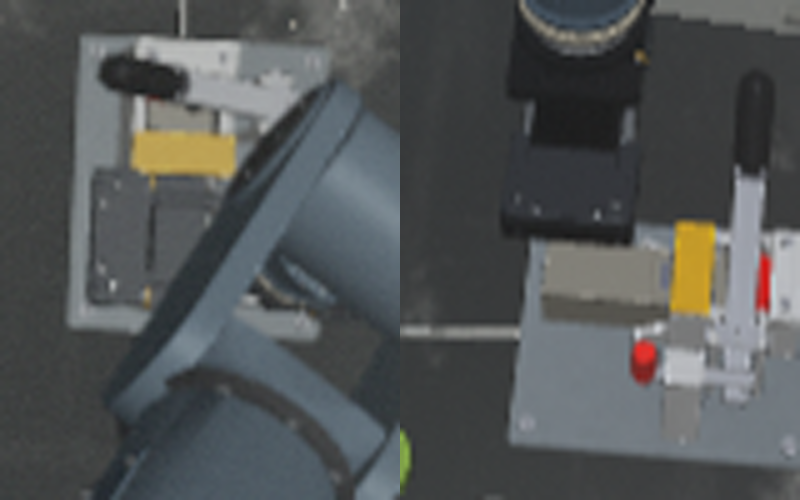

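The prism lies in the tunnel with its red end at the white stop (side crop ~(765,285)); the knob is untouched at (645,360). Now the catch.

```bash
c="python3 -m crank"
$c '[[-1.5,-2.8,0,0,0,0,0.45],[-1.5,-2.8,0,0,0,0,0.5],[-1.5,-2.8,0.3,0,0,0,0.5],[0,0,0,0,0,0,0.5],[0,0,3,0,0,0,0.5]]'
$c '[[0,0,0,0,0,0,0.5]]'
python3 -c "
from h import *
plan([(.5504,-.360,.166)],np.pi-.069)"
```

```text
time: 19.38
position: [0.549, -0.3595, 0.2162]
tool_rot: [0.036, 0.999, -0.0, 0.001]
ft_force: [0.8, 1.4, -0.2]
grip_width: 0.0438
grip_force: 0.0
time: 19.5
position: [0.5465, -0.3569, 0.2124]
tool_rot: [0.035, 0.999, 0.003, -0.004]
ft_force: [-0.7, 0.1, 0.1]
grip_width: 0.0437
grip_force: 0.0
t 19.5 p [ 0.5465 -0.3569  0.2124] yaw 3.0711 zax [-0.0072  0.007  -0.9999] q6 -2.25 F [-0.7  0.1  0.1] w 0.04366150482597959
turn z -0.001534787061175269 rows 1
(0.5504, -0.36, 0.166) total [-0.45 -0.32  4.63] rows 1 [-0.45 -0.32  4.63]
```

```bash
c="python3 -m crank"
$c '[[0,0,2.3,0,0,0,0.5],[0,0,1.5,0,0,0,0.5],[0,0,0.8,0,0,0,0.5],[0,0,0,0,0,0,0.5],[0,0,0,0,0,0,0.5]]' 20
python3 -c "
from h import *
plan([(.5504,-.360,.166)],np.pi-.069)"
```

```text
time: 20.12
position: [0.5491, -0.3598, 0.1709]
tool_rot: [0.035, 0.999, -0.0, 0.0]
ft_force: [0.4, -0.2, 0.3]
grip_width: 0.0433
grip_force: 0.0
t 20.125 p [ 0.5491 -0.3598  0.1709] yaw 3.0709 zax [ 9.e-04 -9.e-04 -1.e+00] q6 -2.25 F [ 0.4 -0.2  0.3] w 0.04330221053029934
turn z -0.0017111037972838972 rows 1
(0.5504, -0.36, 0.166) total [-0.13 -0.01  0.5 ] rows 1 [-0.13 -0.01  0.5 ]
```

```bash
c="python3 -m crank"
$c '[[-0.1,0,0.6,0,0,0,0.5],[0,0,0,0,0,0,0.7],[0,0,0,0,0,0,1],[0,0,0,0,0,0,1],[0,0,0,0,0,0,1]]' 25
$c '[[0,0,0,0,0,0,1],[0,0,0,0,0,0,1],[0,0,0,0,0,0,1]]'
```

```text
time: 20.75
position: [0.5498, -0.3602, 0.1644]
tool_rot: [0.035, 0.999, -0.001, 0.0]
ft_force: [-0.3, -1.9, -0.7]
grip_width: 0.0153
grip_force: 25.0
time: 21.12
position: [0.5498, -0.3602, 0.1644]
tool_rot: [0.035, 0.999, -0.001, 0.0]
ft_force: [-0.1, -2.6, -0.4]
grip_width: 0.0151
grip_force: 25.0
```

```bash
c="python3 -m crank"
$c '[[0.5,0,0,0,0,0,1],[0.7,0,0,0,0,0,1],[0.7,0,0,0,0,0,1],[0.5,0,0,0,0,0,1],[0.4,0,0,0,0,0,1]]'
$c '[[0.1,0,0,0,0,0,1],[0,0,0,0,0,0,1]]'
```

```text
time: 21.75
position: [0.5214, -0.3582, 0.1644]
tool_rot: [0.036, 0.999, -0.001, 0.0]
ft_force: [2.1, -5.0, -2.5]
grip_width: 0.0149
grip_force: 25.0
time: 22.0
position: [0.5208, -0.3582, 0.1644]
tool_rot: [0.036, 0.999, -0.001, 0.001]
ft_force: [2.0, -4.9, -2.4]
grip_width: 0.0153
grip_force: 25.0
```

```bash
c="python3 -m crank"
$c '[[0,0,0,0,0,0,0.6],[0,0,0,0,0,0,0.5],[0,0,0,0,0,0,0.5],[0,0,-3,0,0,0,0.5],[0,0,-5,0,0,0,0.6]]'
$c '[[0,0,-5,0,0,0,1],[0,0,-1.5,0,0,0,1],[0,0,0,0,0,0,1],[0,0,0,0,0,0,1]]'
python3 -c "
from h import *
plan([(.6169,-.2392,.305),(.6169,-.2392,.265),(.6193,-.2043,.1595)],np.pi-.069)
t=shot('top','t5.png');s=shot('side','s5.png')
def c(im,x,y,w,h,k):return cv2.resize(im[y:y+h,x:x+w,::-1],None,fx=k,fy=k,interpolation=cv2.INTER_CUBIC)
cv2.imwrite('pics/c7.png',np.hstack([c(t,350,160,80,100,5),c(s,240,265,80,100,5)]))"
```

```text
time: 22.62
position: [0.5196, -0.356, 0.2428]
tool_rot: [0.035, 0.999, 0.002, -0.002]
ft_force: [-0.2, 0.7, -0.5]
grip_width: 0.0386
grip_force: 0.0
time: 23.12
position: [0.5199, -0.3566, 0.3071]
tool_rot: [0.035, 0.999, 0.002, -0.002]
ft_force: [0.0, -0.3, 0.5]
grip_width: 0.0043
grip_force: 0.0
t 23.125 p [ 0.5199 -0.3566  0.3071] yaw 3.0708 zax [-0.0031  0.0032 -1.    ] q6 -2.278 F [ 0.  -0.3  0.5] w 0.0043489852221165505
turn z -0.001803518287228023 rows 1
(0.6169, -0.2392, 0.305) total [-8.86 12.38  0.21] rows 3 [-2.95  4.13  0.07]
(0.6169, -0.2392, 0.265) total [-0.01 -0.01  4.  ] rows 1 [-0.01 -0.01  4.  ]
(0.6193, -0.2043, 0.1595) total [-0.03  3.47 10.56] rows 2 [-0.02  1.73  5.28]
```

View pics/c7.png

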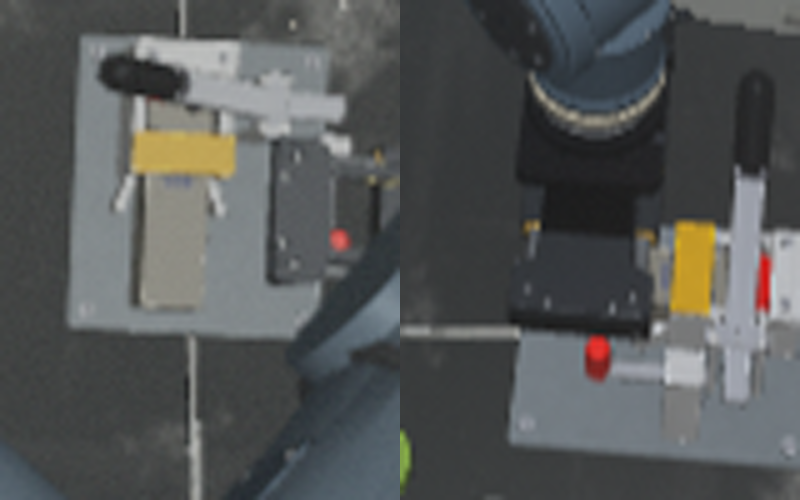

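The catch is out (knob moved from (645,360) to (598,358) in the side crop), the prism is home and the lever is still up. Move over the handle.

```bash
c="python3 -m crank"
$c '[[-2.5,3,0,0,0,0,1],[-3,4.5,0,0,0,0,1],[-3,4,0,0,0,0,1],[-0.4,0.9,0,0,0,0,1],[0,0,0,0,0,0,1]]'
$c '[[0,0,1.5,0,0,0,1],[0,0,1.5,0,0,0,1],[0,0,0.6,0,0,0,1],[0,0,0,0,0,0,1]]'
python3 -c "
from h import *
plan([(.6169,-.2392,.265),(.6193,-.2043,.1595)],np.pi-.069)"
```

```text
time: 23.85
position: [0.6181, -0.2395, 0.3079]
tool_rot: [0.035, 0.999, 0.0, -0.001]
ft_force: [0.5, -0.4, -0.0]
grip_width: 0.0007
grip_force: 0.0
time: 24.35
position: [0.6177, -0.2405, 0.2722]
tool_rot: [0.036, 0.999, 0.0, -0.001]
ft_force: [-0.3, 0.3, -0.3]
grip_width: 0.0006
grip_force: 0.0
t 24.35 p [ 0.6177 -0.2405  0.2722] yaw 3.0699 zax [-0.0017  0.001  -1.    ] q6 -2.039 F [-0.3  0.3 -0.3] w 0.0006099249620136049
turn z -0.0027029377930749554 rows 1
(0.6169, -0.2392, 0.265) total [0.09 0.12 0.72] rows 1 [0.09 0.12 0.72]
(0.6193, -0.2043, 0.1595) total [-0.02  3.49 10.55] rows 2 [-0.01  1.74  5.28]
```

```bash
c="python3 -m crank"
$c '[[0,0.2,0.9,0,0,0,1],[0,0.35,1,0,0,0,1],[0,0.35,1,0,0,0,1],[0,0.35,1,0,0,0,1],[0,0,0,0,0,0,1]]'
$c '[[0,0.35,1,0,0,0,1],[0,0.35,1,0,0,0,1],[0,0.35,1,0,0,0,1],[0,0.35,1,0,0,0,1],[0,0.35,1,0,0,0,1]]'
$c '[[0,0.3,0.7,0,0,0,1],[0,0,0,0,0,0,1]]'
```

```text
time: 24.98
position: [0.6189, -0.2269, 0.233]
tool_rot: [0.035, 0.999, 0.001, -0.001]
ft_force: [-1.0, -0.3, -0.1]
grip_width: 0.0004
grip_force: 0.0
time: 25.6
position: [0.6204, -0.2098, 0.1834]
tool_rot: [0.035, 0.999, 0.0, -0.0]
ft_force: [0.1, -0.5, 2.8]
grip_width: 0.0007
grip_force: 1.4
time: 25.85
position: [0.6202, -0.207, 0.1761]
tool_rot: [0.035, 0.999, 0.0, -0.001]
ft_force: [0.2, -0.3, 0.3]
grip_width: 0.0004
grip_force: 0.0
```

```bash
c="python3 -m crank"
$c '[[0,0.1,0.5,0,0,0,1],[0,0.1,0.5,0,0,0,1],[0,0,0,0,0,0,1]]'
$c '[[0,0.05,0.3,0,0,0,1],[0,0,0,0,0,0,1]]'
$c '[[0,0,0.2,0,0,0,1],[0,0,0,0,0,0,1]]'
python3 -c "
from h import *
plan([(.6193,-.2043,.1595)])
t=shot('top','t6.png');s=shot('side','s6.png')
def c(im,x,y,w,h,k):return cv2.resize(im[y:y+h,x:x+w,::-1],None,fx=k,fy=k,interpolation=cv2.INTER_CUBIC)
cv2.imwrite('pics/c8.png',np.hstack([c(t,350,160,80,100,5),c(s,260,255,80,100,5)]))"
```

```text
time: 26.22
position: [0.6206, -0.2051, 0.1667]
tool_rot: [0.035, 0.999, 0.0, -0.0]
ft_force: [-0.4, -0.8, 0.2]
grip_width: 0.0005
grip_force: 0.0
time: 26.48
position: [0.6208, -0.2046, 0.1641]
tool_rot: [0.035, 0.999, 0.0, -0.0]
ft_force: [-0.5, -0.3, 0.6]
grip_width: 0.0004
grip_force: 0.3
time: 26.72
position: [0.6209, -0.2045, 0.1622]
tool_rot: [0.035, 0.999, 0.0, -0.0]
ft_force: [-0.7, -0.6, 1.2]
grip_width: 0.0002
grip_force: 0.7
t 26.725 p [ 0.6209 -0.2045  0.1622] yaw 3.0708 zax [-1.e-04  4.e-04 -1.e+00] q6 -1.989 F [-0.7 -0.6  1.2] w 0.00015886911501909355
(0.6193, -0.2043, 0.1595) total [0.16 0.01 0.27] rows 1 [0.16 0.01 0.27]
```

View pics/c8.png

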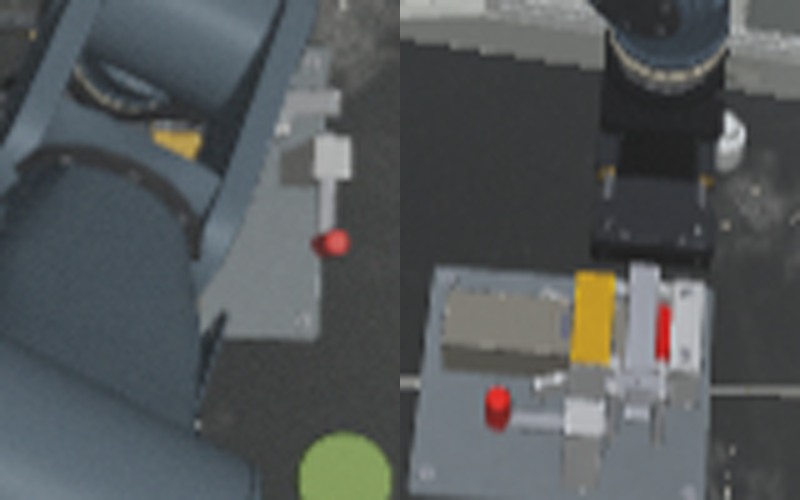

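The lever is almost level and the prism still home; I press on until the force rises.

```bash
c="python3 -m crank"
$c '[[0,0,0.2,0,0,0,1],[0,0,0,0,0,0,1]]'
$c '[[0,0,0.15,0,0,0,1],[0,0,0,0,0,0,1]]'
$c '[[0,0,0.15,0,0,0,1],[0,0,0,0,0,0,1]]'
```

```text
time: 27.08
position: [0.6209, -0.2044, 0.1601]
tool_rot: [0.035, 0.999, 0.0, 0.0]
ft_force: [0.3, 0.9, 1.2]
grip_width: 0.0004
grip_force: 0.8
time: 27.32
position: [0.6209, -0.2045, 0.1586]
tool_rot: [0.035, 0.999, 0.0, 0.0]
ft_force: [0.3, 0.5, 1.5]
grip_width: 0.0003
grip_force: 0.8
time: 27.58
position: [0.621, -0.2045, 0.1581]
tool_rot: [0.035, 0.999, 0.0, 0.0]
ft_force: [-2.3, 3.3, 6.1]
grip_width: 0.0004
grip_force: 3.4
```

```bash
c="python3 -m crank"
$c '[[0,0,0.15,0,0,0,1],[0,0,0,0,0,0,1]]'
$c '[[0,0,0.1,0,0,0,1],[0,0,0,0,0,0,1]]'
```

```text
time: 27.82
position: [0.621, -0.2045, 0.1579]
tool_rot: [0.035, 0.999, -0.0, 0.0]
ft_force: [-3.8, 3.4, 12.0]
grip_width: 0.0
grip_force: 6.3
time: 28.08
position: [0.621, -0.2045, 0.1578]
tool_rot: [0.035, 0.999, -0.0, 0.0]
ft_force: [-4.5, 3.7, 16.5]
grip_width: -0.0
grip_force: 8.3
```

```bash
c="python3 -m crank"
$c '[[0,0,-0.5,0,0,0,1],[0,0,-2,0,0,0,1],[0,0,-5,0,0,0,1],[0,0,-5,0,0,0,1],[0,0,-5,0,0,0,1]]'
$c '[[0,0,0,0,0,0,1],[0,0,0,0,0,0,1],[0,0,0,0,0,0,1],[0,0,0,0,0,0,1]]'
python3 - <<'E'
from h import *
a=-.0694;Rm=np.array([[np.cos(a),-np.sin(a)],[np.sin(a),np.cos(a)]]);t=np.array([.5692,-.2760])
s=cams.camera('side');h=cv2.cvtColor(s,cv2.COLOR_RGB2HSV)
m=cv2.inRange(h,(0,150,80),(6,255,255));m[:290]=0;m[:,:250]=0;m[365:]=0;m[:,330:]=0
N,_,st,ce=cv2.connectedComponentsWithStats(m)
for i in range(1,N):
    if st[i,4]>5:
        for z in(.053,.112):print(st[i],z,(Rm.T@(ray('side',*ce[i],z)[:2]-t)*1000).round(1))
# lever handle: dark pixels of the bar expected round its pressed middle (and a raised one for comparison)
for p in((45,88,78),(45,50,173)):
    u,v=proj('side',np.r_[Rm@np.array(p[:2])/1000+t,p[2]/1000]);print(p,u,v,s[int(v)-3:int(v)+4:3,int(u)-9:int(u)+10:3].mean(2).round())
E
```

```text
time: 28.7
position: [0.6207, -0.2052, 0.3306]
tool_rot: [0.036, 0.999, -0.0, -0.0]
ft_force: [1.3, 0.0, -0.2]
grip_width: 0.0007
grip_force: 0.0
time: 29.2
position: [0.6203, -0.2046, 0.3279]
tool_rot: [0.035, 0.999, 0.001, -0.002]
ft_force: [-0.3, -0.7, -0.9]
grip_width: 0.0002
grip_force: 0.0
[311 316   3  11  24] 0.053 [60.6 -2.1]
[311 316   3  11  24] 0.112 [ 58.6 -32.4]
[277 333   5   7  31] 0.053 [-44. -63.]
[277 333   5   7  31] 0.112 [-41.6 -90.8]
(45, 88, 78) 309.3 293.3 [[59. 59. 48. 42. 39. 61. 62.]
 [60. 59. 45. 43. 39. 62. 63.]
 [58. 59. 41. 43. 38. 71. 64.]]
(45, 50, 173) 310.3 288.4 [[60. 61. 60. 54. 60. 62. 63.]
 [59. 58. 38. 44. 48. 60. 63.]
 [59. 59. 38. 43. 53. 62. 63.]]
```

```bash
python3 -c "
from rig import ticket
print(ticket.hand_in())"
```

```text
the job is handed in; nothing more can be done
None
```

The job is handed in at about 29 s of the 64 s allowed: the prism is home against the stop, the catch is pulled out about 29 mm, and the lever was pressed down until its foot bore on the prism (about 16 N at the handle); no verdict came back.

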